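Make up two roller kits

TASK

Make up two wheel kits from the parts standing on the bench: the long tray gets the flanged roller in its largest pocket, the large bearing in the middle one and the axle pin in the narrowest; the short tray gets the tall roller in its wider pocket and the small bearing in the narrower one. Set every part down on the floor of its pocket, standing or lying as it does now, without dropping it. Leave the socket, the oil dropper and the grease tin standing where they are.

Things in the scene. Friction and masses are not known exactly. Their poses are not given: they have to be found in the camera images.
- tall_roller: Tall plain roller: red hard-plastic tyre on a steel tube, a straight hollow cylinder 56 mm in diameter and 80 mm high with a 32 mm through bore, standing on end, about 0.3 kg. Grip it across its 56 mm outside. Origin: centre of its underside, z up.
- flanged_roller: Flanged roller: the same red tyre, 56 mm in diameter, rising from a wide dark steel flange at the bottom, 84 mm in diameter and 10 mm thick; 47 mm high overall, 32 mm bore, about 0.4 kg. Grip it across the 56 mm tyre above the flange. Origin: centre of its underside, z up.
- large_bearing: Large ball bearing lying flat: steel ring with a dark seal, 62 mm outside diameter, 24 mm high, 30 mm bore, about 0.25 kg. Origin: centre of its underside, z up.
- small_bearing: Small ball bearing lying flat: steel ring with a dark seal, 40 mm outside diameter, 22 mm high, 17 mm bore, about 0.11 kg. Origin: centre of its underside, z up.
- axle_pin: Steel axle pin standing on its head: round head 40 mm in diameter and 10 mm thick at the bottom, shank 22 mm in diameter above it, 65 mm high overall, about 0.22 kg. Grip it by the shank. Origin: centre of its underside, z up.
- long_tray: Long plywood kit tray, fixed, 118 mm (x) by 278 mm (y), three pockets in a row along y. Origin: centre of underside, z up. Pocket floors at z 0.005; 6 mm thick strips round and between pockets, tops at z 0.012. Pockets are 106 mm long in x, centred on x 0; in y: flanged roller's, centre +0.080, 106 mm wide; large bearing's, centre -0.022, 86 mm wide; axle pin's, centre -0.102, 62 mm wide.
- short_tray: Short plywood kit tray, fixed, 96 mm (x) by 162 mm (y), two pockets side by side along y. Origin: centre of underside, z up. Pocket floors at z 0.005; 6 mm thick strips round and between pockets, tops at z 0.012. Pockets are 84 mm long in x, centred on x 0; in y: tall roller's, centre +0.035, 80 mm wide; small bearing's, centre -0.043, 64 mm wide.
- socket: Bystander, loose: steel spanner socket standing on end among the stock, 28 mm in diameter, 36 mm high. To be left alone. Origin: centre of its underside, z up.
- oil_dropper: Bystander, loose: small white oil dropper bottle with a black pointed nozzle standing among the stock, 30 mm in diameter, 66 mm high. To be left alone. Origin: centre of its underside, z up.
- grease_tin: Bystander, loose: grey tin of grease at the left of the trays, 72 mm in diameter, 75 mm high. To be left alone. Origin: centre of its underside, z up.
Not all that is in view belongs to the job. Leave any brown look-alike of the large_bearing alone.

How it is judged:
At the end, for the whole second after the job is handed in: Each of the five parts rests flat on the floor of its own pocket (underside within 3 mm of the pocket floor, its outline inside the pocket's strips to 2 mm), no more than 0.08 rad from upright, released and at rest (x of flanged_roller in the frame of long_tray between -0.013 and 0.013 m and y of flanged_roller in the frame of long_tray between 0.067 and 0.093 m and z of flanged_roller in the frame of long_tray between 0.002 and 0.008 m and angle between each of flanged_roller, large_bearing, axle_pin, tall_roller, small_bearing's own z axis and vertical below 0.08 rad and linear speed of each of flanged_roller, large_bearing, axle_pin, tall_roller, small_bearing below 0.02 m/s and angular speed of each of flanged_roller, large_bearing, axle_pin, tall_roller, small_bearing below 0.2 rad/s and x of large_bearing in the frame of long_tray between -0.024 and 0.024 m and y of large_bearing in the frame of long_tray between -0.036 and -0.008 m and z of large_bearing in the frame of long_tray between 0.002 and 0.008 m and x of axle_pin in the frame of long_tray between -0.035 and 0.035 m and y of axle_pin in the frame of long_tray between -0.115 and -0.089 m and z of axle_pin in the frame of long_tray between 0.002 and 0.008 m and x of tall_roller in the frame of short_tray between -0.016 and 0.016 m and y of tall_roller in the frame of short_tray between 0.021 and 0.049 m and z of tall_roller in the frame of short_tray between 0.002 and 0.008 m and x of small_bearing in the frame of short_tray between -0.024 and 0.024 m and y of small_bearing in the frame of short_tray between -0.057 and -0.029 m and z of small_bearing in the frame of short_tray between 0.002 and 0.008 m); the robot touches nothing.
It fails at once if a part was dropped: let go more than about 35 mm above the bench ((height (world z) of flanged_roller above 0.03 m and contact force between flanged_roller and the fingers below 0.01 N and linear speed of flanged_roller above 0.4 m/s) or (height (world z) of large_bearing above 0.03 m and contact force between large_bearing and the fingers below 0.01 N and linear speed of large_bearing above 0.4 m/s) or (height (world z) of axle_pin above 0.03 m and contact force between axle_pin and the fingers below 0.01 N and linear speed of axle_pin above 0.4 m/s) or (height (world z) of tall_roller above 0.03 m and contact force between tall_roller and the fingers below 0.01 N and linear speed of tall_roller above 0.4 m/s) or (height (world z) of small_bearing above 0.03 m and contact force between small_bearing and the fingers below 0.01 N and linear speed of small_bearing above 0.4 m/s)).
It fails at once if the socket was shifted by more than 15 mm or tipped (distance of socket from where it was at the start of the episode above 0.015 m or angle between socket's own z axis and vertical above 0.2 rad).
It fails at once if the oil dropper was shifted by more than 15 mm or tipped (distance of oil_dropper from where it was at the start of the episode above 0.015 m or angle between oil_dropper's own z axis and vertical above 0.2 rad).
It fails at once if the grease tin was shifted by more than 15 mm or tipped (distance of grease_tin from where it was at the start of the episode above 0.015 m or angle between grease_tin's own z axis and vertical above 0.2 rad).
It also fails if it takes over 128 s, if anything falls off the work surface, if the arm or the gripper's body presses on something with over 40 N, if the wrist force passes 120 N, or if a joint passes its speed limit or range.

ROBOT

A 7-joint arm with a two-finger parallel gripper is mounted at the origin on the work surface. World frame = base frame: x ahead of the robot, y to its left, z up, the work surface at z = 0. Lengths are in m, angles in rad, forces in N, time in s.
With the tool pointing down it reaches from about 0.4 to 0.85 m from the base axis. Payload 4.4 kg.
Tool frame: the origin (TCP) lies at the very end of the fingers, on their centre line; the grasp point (between the pads) lies 19 mm behind it (arm.pinch_z is the distance from the TCP to the grasp point, in m); z points along the fingers, y is the line along which they close (so a half turn about z gives the same grasp; the last joint's range is limited). The gripper opens to 94 mm and grips with 3 to 60 N. Pads are 16 mm wide; open, the fingers measure 119 mm over their backs; the gripper's body (75 mm by 177 mm) begins 78 mm behind the grasp point.
Start: joints at [-0.066, 0.628, 0.038, 1.517, -0.027, 0.996, -0.02], TCP at [0.65, 0, 0.205] pointing down, gripper open.
Joint ranges: [-3.06, 3.06], [-0.37, 2.12], [-1.25, 1.32], [0.18, 2.47], [-1.1, 4.24], [0.23, 1.98], [-2.94, 2.94]. Speed limits (rad/s): [2.57, 2.57, 3.14, 3.14, 3.14, 3.14, 3.14].

INTERFACE

Orientations are given as a unit quaternion [w, x, y, z].
In Python, from bench import arm, viewer gives the robot as it stands.
- The arm moves only by the shell command python3 -m crank 'ROWS' [OPENING] [FORCE]. ROWS is a JSON object of lists of equal length, an entry for each row: "linear": the shift along the tool's x, y, z in cm, a list of three; "yaw": the turn about the tool's z in degrees. A call has 1 to 12 rows; each row shifts and turns the commanded pose from where the row before left it, along the tool's axes as they then stand; what a row does not reach is not made up. A row lasts 1/10 s, in which the tool goes at most 50 mm and 8.59 degrees, less where a joint would pass 70% of its speed; a pose out of reach is approached as far as the arm can. A call is refused whole if a number of a shift passes 5 or a number of a turn 8.59, either way. A call with a gripper value outside its range is refused whole. OPENING is the closure, from -1 (fully open) to 1 (shut), set as the call begins (- or left out, the last holds). The fingers move at their own pace and stop on an object; FORCE is the grip in N (left out, the last holds). Time passes only in rows, so rows that do not move let the fingers close. It gives the time, the measured TCP pose, the force, the opening and the grip force at its end, in the units of the state.
- arm.get_state(): the state, without advancing time (a new reading comes with each control period).
- viewer.snapshot(name): name is "scene" or "side" or "wrist"; returns the picture (480x640x3 uint8, red, green, blue); there is no depth.
- viewer.calibration(name): a dict with "fx", "fy", "cx", "cy" (pixels), "eye" and "orientation" of the camera in the world; the wrist camera has in their place "tool_from_camera" (4x4, takes a point from camera to tool coordinates, whose origin is the TCP and whose axes are the flange's). Camera axes: x right, y down, z forward; pixel columns grow to the right and rows downward; lengths in m; the calibration is good to about 2 mm. A picture is of the moment at which its call begins: read the wrist's pose just before it. calibration takes no time and is no camera call.
- arm.finish_job(): hands the job in; it is judged then, once.
The state is a dict: "clock": time; "joint_pos": joint angles; "qvel": joint speeds; "joint_efforts": joint torques, N m; "position": TCP position; "ee_rot": TCP orientation; "wrist_force": force on the tool from outside, world axes, zero at the start; "moment": the same for the moment, N m; "width": finger opening in m; "gripper_force": force on a finger pad.
Only numpy, scipy, OpenCV 4.12 (cv2) and the standard library are available. Lean on these libraries where they do the work, as an engineer would, in place of code of your own. Each camera call takes 0.05 s, during which the arm holds its last target. There are 200 camera calls.

## Working session

There is one attempt and no reset: what is moved stays moved. The work goes in short steps, Python scripts to look and compute and a shell command to move; the robot and the scene stay as the last step left them, time stands still between calls to the robot, and variables do not carry over. Pictures are saved under pics/ and viewed, at most 14 in all, crops included, and the job is handed in when it is done.

```bash
ls; mkdir -p pics; python3 - <<'E'
from bench import arm, viewer
import cv2
for n in ("scene","side","wrist"):
    s=arm.get_state()
    im=viewer.snapshot(n); cv2.imwrite(f"pics/{n}0.png",im[:,:,::-1]); print(n,viewer.calibration(n))
print(s, arm.pinch_z)
E
```

```text
pics
scene {'fx': 483.79037738565785, 'fy': 483.79037738565785, 'cx': 321.8397671727577, 'cy': 236.43587064199454, 'eye': array([1.47280581, 0.04148424, 0.88786446]), 'orientation': array([-0.28731003,  0.63921727,  0.65104695, -0.29153405])}
side {'fx': 605.4730211295312, 'fy': 605.4730211295312, 'cx': 312.2699445789798, 'cy': 234.57684065826845, 'eye': array([0.1904825 , 1.03385688, 0.8822201 ]), 'orientation': array([ 0.06866887, -0.15421194,  0.89062143, -0.42225198])}
wrist {'fx': 333.2667451314385, 'fy': 333.2667451314385, 'cx': 321.6308148781096, 'cy': 236.64826327346685, 'tool_from_camera': array([[ 6.24272555e-04, -9.64884535e-01, -2.62673645e-01,
         7.58581982e-02],
       [ 9.99999623e-01,  7.60953966e-04, -4.18619819e-04,
         8.92259613e-04],
       [ 6.03802341e-04, -2.62673285e-01,  9.64884646e-01,
        -1.79400748e-01],
       [ 0.00000000e+00,  0.00000000e+00,  0.00000000e+00,
         1.00000000e+00]])}
{'clock': 0.1, 'joint_pos': array([-0.06583891,  0.6292535 ,  0.03845367,  1.51822658, -0.02699234,
        0.99627853, -0.01997205]), 'qvel': array([-0.00095845, -0.00175725, -0.00074293, -0.00413787, -0.00013799,
        0.0010031 , -0.00050293]), 'joint_efforts': array([ 3.91938796e-03, -5.50791907e+01,  1.14763990e+00, -1.87118143e+01,
       -5.21624205e-02,  1.91878073e-02,  1.80005208e-05]), 'position': array([6.49427806e-01, 4.89095536e-05, 2.04659566e-01]), 'ee_rot': array([-5.72919151e-04,  7.07083645e-01,  7.07129437e-01, -5.92056974e-04]), 'wrist_force': array([0.18074803, 0.18395401, 0.6299366 ]), 'moment': array([-0.00591025,  0.02851503,  0.01286157]), 'gripper_force': 0.0, 'width': 0.0937510130284428} 0.0188
```

View pics/scene0.png

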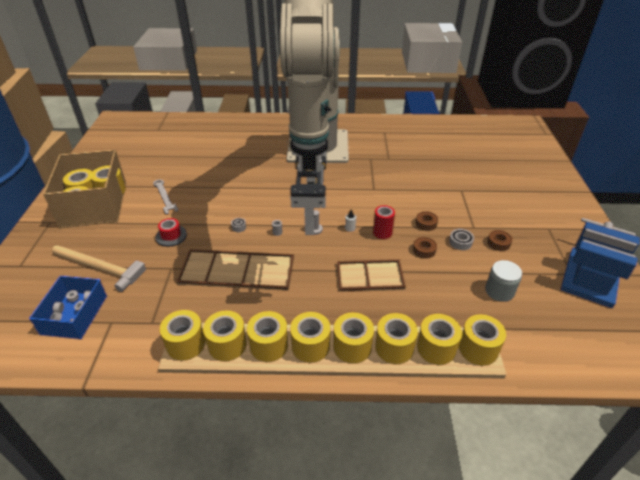

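View pics/side0.png

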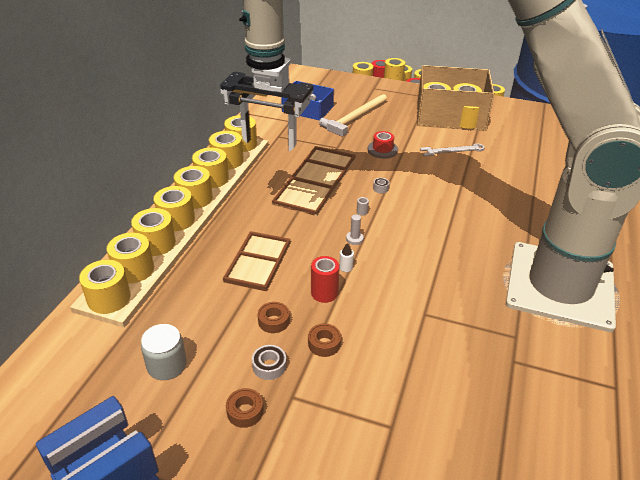

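The scene view shows the flanged roller (170,232), small bearing (238,225), socket (277,228), pin (313,222), dropper (350,221) and tall roller (384,222). Among the rings, brown ones sit at (427,220), (425,247) and (500,240), and a steel one at (461,239). The long tray is at (237,269), the short tray at (370,275) and the tin at (504,280). The steel ring at (461,239) fits the large bearing, because it is grey with a dark seal and the others are brown. I'll confirm that in a crop.

```bash
cat > h.py <<'E'
import numpy as np, cv2
from scipy.spatial.transform import Rotation as R
from bench import arm, viewer
def cam(n,s=None):
    c=viewer.calibration(n); K=np.array([[c['fx'],0,c['cx']],[0,c['fy'],c['cy']],[0,0,1]])
    if n=='wrist':
        s=s or arm.get_state(); T=c['tool_from_camera']; Rt=R.from_quat(s['ee_rot'],scalar_first=True).as_matrix()
        return K,Rt@T[:3,:3],Rt@T[:3,3]+s['position']
    return K,R.from_quat(c['orientation'],scalar_first=True).as_matrix(),np.array(c['eye'])
def ray(C,uv,z):
    K,Rm,e=C; d=Rm@np.linalg.solve(K,[*uv,1]); return (e+d*(z-e[2])/d[2])[:2]
def proj(C,p):
    K,Rm,e=C; q=K@(Rm.T@(np.asarray(p)-e)); return q[:2]/q[2]
def blobs(C,mask,z,amin=30):
    n,_,st,ce=cv2.connectedComponentsWithStats(mask.astype(np.uint8))
    for i in range(1,n):
        if st[i,4]>=amin: print(np.round(ce[i],1),st[i,:4],st[i,4],'xy@z',np.round(ray(C,ce[i],z),4))
E
python3 - <<'E'
from h import *
im=cv2.imread('pics/scene0.png')
cv2.imwrite('pics/crop1.png',cv2.resize(im[190:300,145:530],None,fx=2.07,fy=2.07,interpolation=cv2.INTER_CUBIC))
C=cam('scene');S=cam('side')
for n,uv,z in [('flr',(169,223),.047),('small',(238,221),.022),('socket',(277,223),.036),('tall',(384,209),.08),('large',(461,235),.024),('tin',(505,269),.075),('pin',(314,210),.065),('drop',(350,210),.066),('ltA',(184,252),.012),('ltB',(294,256),.012),('ltC',(291,286),.012),('ltD',(178,282),.012),('stA',(338,263),.012),('stB',(400,262),.012),('stC',(404,287),.012),('stD',(338,289),.012)]:
    p=ray(C,uv,z); print(n,np.round(p,3),'side px',np.round(proj(S,[*p,z])))
E
```

```text
flr [ 0.482 -0.387] side px [383. 137.]
small [ 0.44 -0.21] side px [381. 183.]
socket [ 0.463 -0.098] side px [360. 201.]
tall [0.452 0.191] side px [326. 266.]
large [0.489 0.401] side px [269. 358.]
tin [0.667 0.459] side px [160. 337.]
pin [0.441 0.003] side px [358. 218.]
drop [0.44  0.101] side px [345. 245.]
ltA [ 0.558 -0.336] side px [350. 153.]
ltB [ 0.567 -0.046] side px [311. 213.]
ltC [ 0.672 -0.047] side px [270. 203.]
ltD [ 0.665 -0.326] side px [312. 147.]
stA [0.591 0.069] side px [284. 239.]
stB [0.584 0.228] side px [259. 287.]
stC [0.671 0.229] side px [220. 277.]
stD [0.68  0.068] side px [248. 231.]
```

View pics/crop1.png

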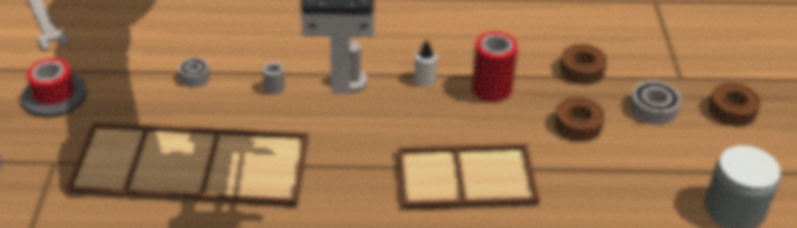

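The crop confirms it: the grey ring with the dark seal at crop (655,100) is the large bearing, and the brown look-alikes are at (583,62), (580,118) and (735,103). Next I'll look at the wrist view.

View pics/wrist0.png

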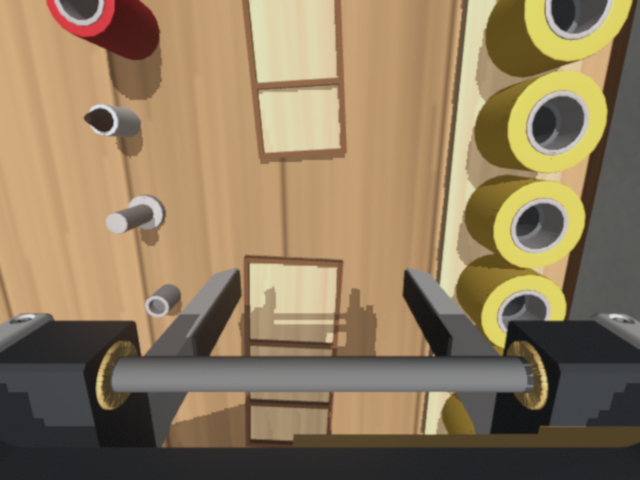

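The wrist view has image-up as +y and image-right as +x. Visible are the tall roller (85,10), dropper (100,120), pin (118,222), socket (162,300), the short tray's near edge at rows 153–160, and the long tray's far edge at rows 257–262. I'll move back for a wider survey.

```bash
python3 -m crank '{"linear":[[2,-4,-1],[2,-4,-1],[2,-4,-1],[0,0,0],[0,0,0]],"yaw":[0,0,0,0,0]}'
python3 - <<'E'
from h import *
s=arm.get_state();print(s['position'],s['ee_rot'])
im=viewer.snapshot('wrist');cv2.imwrite('pics/w1.png',im[:,:,::-1])
np.savez('pics/w1.npz',im=im,p=s['position'],q=s['ee_rot'])
E
```

```text
clock: 0.65
position: [0.53, 0.0604, 0.236]
ee_rot: [0.0, 0.707, 0.708, 0.0]
wrist_force: [0.7, -1.1, 0.4]
width: 0.0941
gripper_force: 0.0
[0.53003655 0.06041816 0.23601194] [4.13096621e-04 7.06643360e-01 7.07569620e-01 4.74419759e-04]
```

View pics/w1.png

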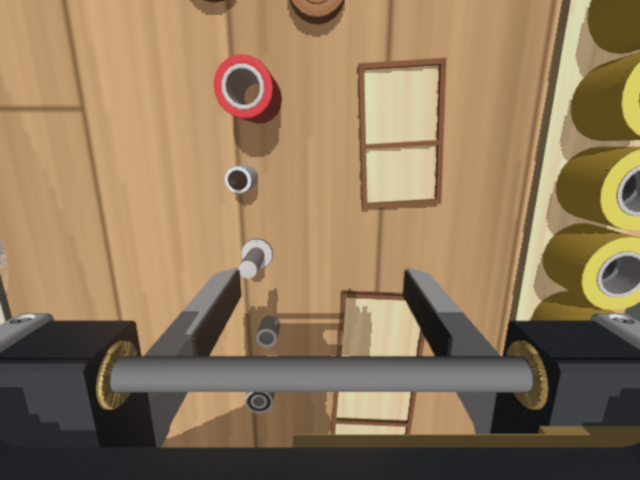

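The survey view shows the tall roller's bore (243,87), the dropper (238,180) and the pin with its top at (249,269) and head at (257,252). The socket is at (267,332), the small bearing at (259,401), and the short tray's corners are (358,63), (446,59), (439,207) and (362,211). The long tray's far edge is (341,291)–(424,296).

```bash
cat >> h.py <<'E'
def load(f):
    d=np.load(f); return d['im'],cam('wrist',dict(position=d['p'],ee_rot=d['q']))
def floors(C,im,box,z=.005,amin=300):
    # light plywood pocket floors -> min-area rectangles in world
    hsv=cv2.cvtColor(im,cv2.COLOR_RGB2HSV); m=cv2.inRange(hsv,(15,20,185),(40,125,255))
    k=np.zeros_like(m); x0,y0,x1,y1=box; k[y0:y1,x0:x1]=m[y0:y1,x0:x1]
    k=cv2.morphologyEx(k,cv2.MORPH_OPEN,np.ones((5,5)))
    for c in cv2.findContours(k,cv2.RETR_EXTERNAL,cv2.CHAIN_APPROX_NONE)[0]:
        if cv2.contourArea(c)>amin:
            w=np.array([ray(C,p,z) for p in c[:,0]],np.float32)
            r=cv2.minAreaRect(w*1000); print('floor px',np.round(c[:,0].mean(0)),'ctr',np.round(r[0],1),'size',np.round(r[1],1),'ang',round(r[2],1))
E
python3 - <<'E'
from h import *
im,C=load('pics/w1.npz')
floors(C,im,(340,50,460,220))
for n,z,px in [('st',.012,[(358,63),(446,59),(439,207),(362,211)]),('lt',.012,[(341,291),(424,296)])]:
    w=np.array([ray(C,p,z) for p in px]);print(n,np.round(w,4).tolist(),np.round(w.mean(0),4),[round(float(np.linalg.norm(w[i]-w[i-1])),3) for i in range(len(w))])
hsv=cv2.cvtColor(im,cv2.COLOR_RGB2HSV)
red=((hsv[...,0]<6)|(hsv[...,0]>172))&(hsv[...,1]>150)&(hsv[...,2]>60)
red[:,500:]=0
# hole of the red contour = steel tube outer edge
cs,hi=cv2.findContours(red.astype(np.uint8),cv2.RETR_CCOMP,cv2.CHAIN_APPROX_NONE)
for c,h in zip(cs,hi[0]):
    if len(c)>30: e=cv2.fitEllipse(c); print('red','hole' if h[3]>=0 else 'outer',np.round(e[0],1),np.round(e[1],1),np.round(ray(C,e[0],.08),4))
for n,uv,z in [('tall',(243,87),.08),('pin',(249,269),.065),('pinhead',(257,254),.010),('drop',(238,180),.05),('sock',(267,338),.036),('small',(259,401),.022)]: print(n,np.round(ray(C,uv,z),4))
E
```

```text
floor px [401. 174.] ctr [626.6 102.7] size [82.2 61.1] ang 3.5
floor px [400. 106.] ctr [622. 180.] size [82.4 76.8] ang 3.6
floor px [447. 136.] ctr [671.9 143.4] size [191.7  46.6] ang 89.4
floor px [351. 127.] ctr [575.9 148. ] size [ 46.8 182.6] ang 0.9
st [[0.5707, 0.2243], [0.667, 0.2285], [0.6748, 0.0644], [0.5806, 0.0592]] [0.6233 0.1441] [0.165, 0.096, 0.164, 0.094]
lt [[0.5567, -0.0474], [0.6662, -0.0544]] [ 0.6114 -0.0509] [0.11, 0.11]
red outer [246.3  88.7] [57.3 73. ] [0.4606 0.1875]
red hole [242.3  86. ] [45.2 49.1] [0.457  0.1899]
tall [0.4576 0.189 ]
pin [0.4498 0.0032]
pinhead [0.4485 0.0028]
drop [0.4401 0.1004]
sock [ 0.461  -0.1022]
small [ 0.443  -0.2116]
```

```bash
python3 -m crank '{"linear":[[3.2,-1.8,2.9],[3.2,-1.8,2.9],[3.2,-1.8,2.9],[3.2,-1.8,2.9],[0,0,0]],"yaw":[0,0,0,0,0]}'
python3 -m crank '{"linear":[[0,0,3],[0,0,3],[0,0,3],[0,0,0],[0,0,0]],"yaw":[0,0,0,0,0]}'
python3 -m crank '{"linear":[[0,0,0],[0,0,0],[0,0,0],[0,0,0],[0,0,0],[0,0,0],[0,0,0],[0,0,0]],"yaw":[0,0,0,0,0,0,0,0]}' 1 30
```

```text
clock: 1.2
position: [0.4541, 0.1915, 0.1156]
ee_rot: [-0.002, 0.705, 0.709, -0.003]
wrist_force: [-0.8, 0.7, -0.0]
width: 0.0937
gripper_force: 0.0
clock: 1.7
position: [0.4591, 0.187, 0.0293]
ee_rot: [0.0, 0.708, 0.706, -0.0]
wrist_force: [0.8, -0.5, 0.7]
width: 0.0941
gripper_force: 0.0
clock: 2.5
position: [0.4569, 0.1881, 0.0298]
ee_rot: [-0.0, 0.707, 0.707, -0.001]
wrist_force: [-1.6, 0.5, 6.4]
width: 0.0564
gripper_force: 30.0
```

```bash
python3 -m crank '{"linear":[[0,0,-1],[0,0,-2],[0,0,-3],[-0.1,2.8,0],[-0.1,2.8,0],[-0.2,2.8,0],[-0.2,2.7,0],[-0.1,2.7,0],[-0.1,2.7,0],[0,0,0],[0,0,0]],"yaw":[0,0,0,0,0,0,0,0,0,0,0]}'
python3 -m crank '{"linear":[[0,0,2],[0,0,1.5],[0,0,1],[0,0,0.5],[0,0,0],[0,0,0]],"yaw":[0,0,0,0,0,0]}'
python3 - <<'E'
from h import *
s=arm.get_state();print(s['position'],s['wrist_force'],s['width'])
E
```

```text
clock: 3.6
position: [0.6224, 0.1795, 0.089]
ee_rot: [-0.0, 0.707, 0.707, -0.001]
wrist_force: [0.1, -0.9, -3.8]
width: 0.0567
gripper_force: 30.0
clock: 4.2
position: [0.6233, 0.1802, 0.0398]
ee_rot: [0.0, 0.707, 0.707, 0.0]
wrist_force: [0.3, -0.4, -3.1]
width: 0.0567
gripper_force: 30.0
[0.62328744 0.18015966 0.03983467] [ 0.26313632 -0.4017507  -3.09363274] 0.05667675299868343
```

```bash
python3 -m crank '{"linear":[[0,0,0.25],[0,0,0.2],[0,0,0.1],[0,0,0],[0,0,0]],"yaw":[0,0,0,0,0]}'
```

```text
clock: 4.7
position: [0.6234, 0.1802, 0.0349]
ee_rot: [0.0, 0.707, 0.707, 0.0]
wrist_force: [-1.3, -1.2, 6.7]
width: 0.0564
gripper_force: 30.0
```

```bash
python3 -m crank '{"linear":[[0,0,0],[0,0,0],[0,0,0],[0,0,0],[0,0,0],[0,0,-2],[0,0,-4],[0,0,-4],[0,0,-2]],"yaw":[0,0,0,0,0,0,0,0,0]}' -1 
python3 -m crank '{"linear":[[3,-3.1,-1.5],[3,-3.1,-1.5],[3,-3.1,-1.5],[3,-3.1,-1.5],[0,0,0],[0,0,0],[0,0,0]],"yaw":[0,0,0,0,0,0,0]}'
python3 - <<'E'
from h import *
s=arm.get_state();print(s['position'],s['ee_rot'])
im=viewer.snapshot('wrist');cv2.imwrite('pics/w2.png',im[:,:,::-1])
np.savez('pics/w2.npz',im=im,p=s['position'],q=s['ee_rot'])
E
```

```text
clock: 5.6
position: [0.6248, 0.1805, 0.1576]
ee_rot: [0.001, 0.707, 0.707, 0.002]
wrist_force: [0.8, 0.1, -0.3]
width: 0.0941
gripper_force: 0.0
clock: 6.3
position: [0.4999, 0.2985, 0.2137]
ee_rot: [0.001, 0.708, 0.706, -0.0]
wrist_force: [-0.3, -0.2, -0.6]
width: 0.0938
gripper_force: 0.0
[0.49988963 0.29854756 0.21365238] [ 5.52456805e-04  7.07765484e-01  7.06447170e-01 -3.33696648e-04]
```

View pics/w2.png

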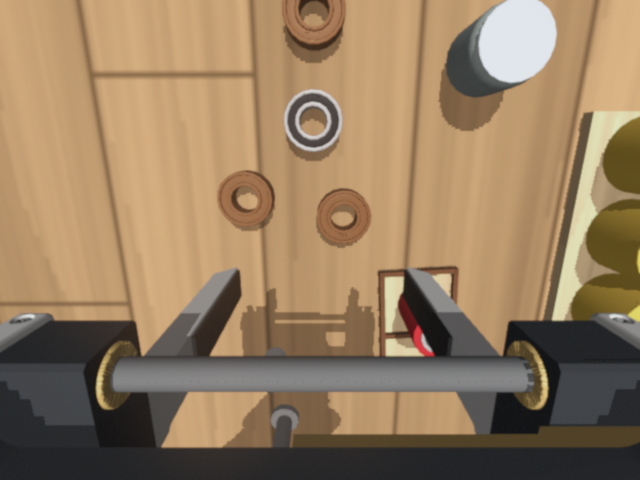

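The steel bearing is at (313,121), the brown rings at (245,199), (343,217) and (313,15), the tin at (515,45), and the roller stands in its pocket at (425,335).

```bash
python3 - <<'E'
from h import *
im,C=load('pics/w2.npz')
sat=cv2.cvtColor(im,cv2.COLOR_RGB2HSV)[...,1]
m=np.zeros(sat.shape,np.uint8); m[80:165,275:355]=(sat[80:165,275:355]<60)
c=max(cv2.findContours(m,cv2.RETR_EXTERNAL,cv2.CHAIN_APPROX_NONE)[0],key=len); e=cv2.fitEllipse(c)
print(np.round(e,1) if 0 else e, ray(C,e[0],.024))
for n,uv,z in [('large',(313,120),.024),('br1',(245,197),.024),('br2',(343,215),.024),('br3',(313,12),.024),('tin',(516,42),.075)]: print(n,np.round(ray(C,uv,z),4))
E
```

```text
((312.7257080078125, 120.02944946289062), (58.133087158203125, 62.10558319091797), 178.78810119628906) [0.49146486 0.40035064]
large [0.4918 0.4004]
br1 [0.4155 0.3195]
br2 [0.5248 0.299 ]
br3 [0.4926 0.4994]
tin [0.6666 0.4595]
```

```bash
python3 -m crank '{"linear":[[2.5,-0.2,3.5],[2.6,-0.2,3.5],[2.6,-0.2,3.5],[2.5,-0.3,3.5],[0,0,0],[0,0,0]],"yaw":[0,0,0,0,0,0]}'
python3 -m crank '{"linear":[[0,0,3],[0,0,2],[0,0,1.4],[0,0,0],[0,0,0]],"yaw":[0,0,0,0,0]}'
python3 -m crank '{"linear":[[0,0,0],[0,0,0],[0,0,0],[0,0,0],[0,0,0],[0,0,0],[0,0,0],[0,0,0]],"yaw":[0,0,0,0,0,0,0,0]}' 1 30
```

```text
clock: 6.95
position: [0.4905, 0.4003, 0.0727]
ee_rot: [0.0, 0.708, 0.707, -0.001]
wrist_force: [0.0, -0.4, 0.6]
width: 0.0937
gripper_force: 0.0
clock: 7.45
position: [0.4914, 0.4016, 0.0112]
ee_rot: [0.0, 0.708, 0.707, 0.001]
wrist_force: [0.9, -0.3, 0.1]
width: 0.0943
gripper_force: 0.0
clock: 8.25
position: [0.4903, 0.4023, 0.0104]
ee_rot: [0.0, 0.707, 0.707, 0.0]
wrist_force: [-0.5, -0.3, 3.7]
width: 0.0621
gripper_force: 30.0
```

```bash
python3 -m crank '{"linear":[[0,0,-2],[0,0,-4],[0,0,-4],[0,0,-4],[0,0,-2],[-3,0.5,0],[-4,0.6,0],[-4,0.6,0],[-4,0.6,0],[-4,0.6,0],[-4,0.6,0],[-4,0.6,0]],"yaw":[0,0,0,0,0,0,0,0,0,0,0,0]}'
python3 -m crank '{"linear":[[-4,0.6,0],[-4,0.6,0],[-4,0.6,0],[-4,0.6,0],[-4,0.6,0],[-4,0.6,0],[-4,0.6,0],[-4,0.6,0],[-4,0.6,0],[-4,0.6,0],[-3,1,0],[0,0,0]],"yaw":[0,0,0,0,0,0,0,0,0,0,0,0]}'
python3 -m crank '{"linear":[[0,0,0],[0,0,0]],"yaw":[0,0]}'
python3 - <<'E'
from h import *
s=arm.get_state();print(s['position'],s['ee_rot'])
im=viewer.snapshot('wrist');cv2.imwrite('pics/w3.png',im[:,:,::-1])
np.savez('pics/w3.npz',im=im,p=s['position'],q=s['ee_rot'])
E
```

```text
clock: 9.45
position: [0.5301, 0.1303, 0.1692]
ee_rot: [-0.0, 0.707, 0.707, -0.001]
wrist_force: [0.8, 0.4, -3.1]
width: 0.0623
gripper_force: 30.0
clock: 10.65
position: [0.5996, -0.3046, 0.1686]
ee_rot: [0.001, 0.71, 0.705, -0.002]
wrist_force: [0.6, 0.2, -1.7]
width: 0.0618
gripper_force: 30.0
clock: 10.85
position: [0.6006, -0.2958, 0.1691]
ee_rot: [-0.001, 0.706, 0.708, 0.0]
wrist_force: [-0.3, -0.2, -1.9]
width: 0.0617
gripper_force: 30.0
[ 0.6006392  -0.29577508  0.16914444] [-1.35860371e-03  7.06479129e-01  7.07732526e-01  2.58502756e-04]
```

View pics/w3.png

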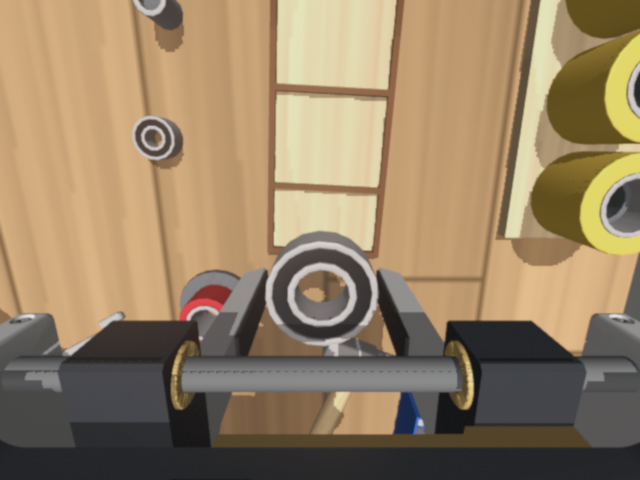

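The held bearing is at (322,293). The middle pocket spans (275–387, 95–187), the narrow one (275–378, 193–253), and the large one runs up past row 0. The small bearing is at (154,137) and the flanged roller at (205,305).

```bash
python3 - <<'E'
from h import *
im,C=load('pics/w3.npz')
for z,px in [(.012,[(275,89),(389,94),(275,186),(380,190),(268,254),(377,257)])]:
    for p in px: print(p,np.round(ray(C,p,z),4))
floors(C,im,(271,0,400,250))
for n,uv,z in [('mid',(330,139),.005),('small',(153,137),.022),('fl',(205,316),.047)]: print(n,np.round(ray(C,uv,z),4))
sat=cv2.cvtColor(im,cv2.COLOR_RGB2HSV)[...,1]
m=np.zeros(sat.shape,np.uint8); m[105:170,120:195]=(sat[105:170,120:195]<60)
c=max(cv2.findContours(m,cv2.RETR_EXTERNAL,cv2.CHAIN_APPROX_NONE)[0],key=len); e=cv2.fitEllipse(c)
print(e, ray(C,e[0],.022), ray(C,e[0],.011))
E
```

```text
(275, 89) [ 0.5572 -0.1683]
(389, 94) [ 0.664  -0.1724]
(275, 186) [ 0.5542 -0.2586]
(380, 190) [ 0.6599 -0.2623]
(268, 254) [ 0.5443 -0.3304]
(377, 257) [ 0.6601 -0.3334]
floor px [324. 217.] ctr [ 603.7 -295.1] size [ 59.5 105.7] ang 87.4
floor px [328. 140.] ctr [ 608.  -215.2] size [ 84.3 105.7] ang 87.2
floor px [393. 174.] ctr [ 669.5 -249.1] size [ 20.4 156.6] ang 3.6
floor px [335.  42.] ctr [ 612.5 -128.3] size [ 73.7 106. ] ang 88.1
mid [ 0.6092 -0.2129]
small [ 0.4423 -0.2119]
fl [ 0.4844 -0.3845]
((156.0377655029297, 137.52732849121094), (42.52644348144531, 50.35369110107422), 110.05974578857422) [ 0.44513685 -0.21233233] [ 0.43986649 -0.21206313]
```

```bash
python3 -m crank '{"linear":[[2.7,0.3,0],[2.7,0.2,0],[2.6,0.2,0],[0,0,3],[0,0,4],[0,0,4],[0,0,2],[0,0,1],[0,0,0.9],[0,0,0],[0,0,0]],"yaw":[0,0,0,0,0,0,0,0,0,0,0]}'
python3 -m crank '{"linear":[[0,0,0.2],[0,0,0.2],[0,0,0.1],[0,0,0],[0,0,0]],"yaw":[0,0,0,0,0]}'
```

```text
clock: 12.0
position: [0.6089, -0.2181, 0.0221]
ee_rot: [0.001, 0.707, 0.707, 0.0]
wrist_force: [-0.3, 0.3, -2.1]
width: 0.0622
gripper_force: 30.0
clock: 12.5
position: [0.6081, -0.218, 0.016]
ee_rot: [0.0, 0.707, 0.707, 0.0]
wrist_force: [-0.0, 0.1, -2.4]
width: 0.0622
gripper_force: 30.0
```

```bash
python3 -m crank '{"linear":[[0.1,0,0.1],[0.1,0,0],[0,0,0]],"yaw":[0,0,0]}'
python3 -m crank '{"linear":[[0,0,0],[0,0,0],[0,0,0],[0,0,0],[0,0,0],[0,0,-2],[0,0,-4],[0,-4,0],[0.1,-4,0],[0.1,-4,0],[0.1,-4,0],[0,0,0]],"yaw":[0,0,0,0,0,0,0,0,0,0,0,0]}' -1
```

```text
clock: 12.8
position: [0.6083, -0.2166, 0.0154]
ee_rot: [0.001, 0.707, 0.707, -0.0]
wrist_force: [-0.9, -1.4, 2.0]
width: 0.0618
gripper_force: 30.0
clock: 14.0
position: [0.4406, -0.2126, 0.0748]
ee_rot: [-0.003, 0.708, 0.706, -0.002]
wrist_force: [0.2, -0.4, -0.2]
width: 0.0943
gripper_force: 0.0
```

```bash
python3 -m crank '{"linear":[[0,-0.3,0],[0,0,3],[0,0,2],[0,0,1.5],[0,0,0],[0,0,0]],"yaw":[0,0,0,0,0,0]}'
python3 -m crank '{"linear":[[0,0,0],[0,0,0],[0,0,0],[0,0,0],[0,0,0],[0,0,0],[0,0,0],[0,0,0],[0,0,0],[0,0,0]],"yaw":[0,0,0,0,0,0,0,0,0,0]}' 1 25
```

```text
clock: 14.6
position: [0.4461, -0.2129, 0.0099]
ee_rot: [0.0, 0.707, 0.707, 0.0]
wrist_force: [0.1, 0.4, 1.3]
width: 0.0937
gripper_force: 0.0
clock: 15.6
position: [0.4443, -0.2128, 0.0099]
ee_rot: [-0.001, 0.707, 0.707, -0.0]
wrist_force: [-1.5, 0.6, 2.1]
width: 0.0384
gripper_force: 25.0
```

The closed width is 38.4 mm where I expected 40 mm, so I'll look before lifting.

```bash
python3 - <<'E'
from h import *
s=arm.get_state();print(s['width'])
im=viewer.snapshot('wrist');C=cam('wrist',s)
np.savez('pics/w4.npz',im=im,p=s['position'],q=s['ee_rot'])
cv2.imwrite('pics/w4.png',cv2.resize(im[200:340,220:420,::-1],None,fx=3,fy=3))
print(proj(C,[*s['position'][:2],.022]))
E
```

```text
0.03844977990900389
[320.06357053 290.37912843]
```

View pics/w4.png

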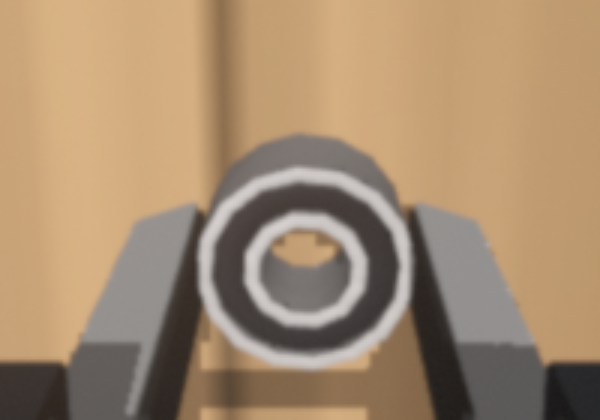

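The bearing's centre is at (322,289) against a predicted (320,290), so it is centred. Its outline is faceted, which explains the narrow reading. I'll carry it to the short tray.

```bash
python3 -m crank '{"linear":[[0,0,-2],[0,0,-4],[0,0,-4],[0,0,-2],[4,2.3,0],[4,2.3,0],[4,2.3,0],[4,2.3,0],[4,2.3,0],[4,2.3,0],[4,2.3,0],[3.5,2.1,0]],"yaw":[0,0,0,0,0,0,0,0,0,0,0,0]}'
python3 -m crank '{"linear":[[0,0,2],[0,0,4],[0,0,3],[0,0,1.5],[0,0,0.5],[0,0,0],[0,0,0]],"yaw":[0,0,0,0,0,0,0]}'
```

```text
clock: 16.85
position: [0.6282, 0.1052, 0.1298]
ee_rot: [0.0, 0.707, 0.708, 0.001]
wrist_force: [0.7, -0.2, -1.4]
width: 0.0388
gripper_force: 25.0
clock: 17.55
position: [0.6284, 0.1022, 0.0214]
ee_rot: [0.001, 0.707, 0.707, 0.001]
wrist_force: [0.2, 0.0, -0.9]
width: 0.0389
gripper_force: 25.0
```

```bash
python3 -m crank '{"linear":[[0,0,0.3],[0,0,0.2],[0,0,0.15],[0,0,0],[0,0,0]],"yaw":[0,0,0,0,0]}'
python3 -m crank '{"linear":[[0,0,0],[0,0,0],[0,0,0],[0,0,0],[0,0,0],[0,0,0],[0,0,-2],[0,0,-4],[0,0,-4.5],[0,0,-2],[0,0,0]],"yaw":[0,0,0,0,0,0,0,0,0,0,0]}' -1
python3 -m crank '{"linear":[[-2,-3.6,0],[-2,-3.6,0],[-2,-3.6,0],[-2,-3.6,0],[-1.9,-3.5,0],[0,0,0],[0,0,0]],"yaw":[0,0,0,0,0,0,0]}'
```

```text
clock: 18.05
position: [0.6275, 0.1021, 0.0149]
ee_rot: [0.0, 0.707, 0.707, 0.001]
wrist_force: [-1.5, -0.3, 6.2]
width: 0.039
gripper_force: 25.0
clock: 19.15
position: [0.6296, 0.1025, 0.1422]
ee_rot: [0.002, 0.707, 0.707, 0.003]
wrist_force: [1.2, -0.1, 0.4]
width: 0.0937
gripper_force: 0.0
clock: 19.85
position: [0.4474, 0.0028, 0.138]
ee_rot: [-0.0, 0.707, 0.707, -0.0]
wrist_force: [-0.0, 0.5, -0.4]
width: 0.094
gripper_force: 0.0
```

```bash
python3 -m crank '{"linear":[[0,0.1,2],[0,0,4],[0,0,3],[0,0,1.5],[0,0,0.8],[0,0,0],[0,0,0]],"yaw":[0,0,0,0,0,0,0]}'
python3 -m crank '{"linear":[[0,0,0],[0,0,0],[0,0,0],[0,0,0],[0,0,0],[0,0,0],[0,0,0],[0,0,0],[0,0,0],[0,0,0]],"yaw":[0,0,0,0,0,0,0,0,0,0]}' 1 30
```

```text
clock: 20.55
position: [0.4499, 0.0034, 0.0256]
ee_rot: [0.0, 0.707, 0.707, 0.0]
wrist_force: [0.4, 0.7, 0.7]
width: 0.0942
gripper_force: 0.0
clock: 21.55
position: [0.4482, 0.003, 0.0254]
ee_rot: [-0.001, 0.707, 0.707, -0.001]
wrist_force: [-1.7, -0.7, 0.7]
width: 0.0216
gripper_force: 30.0
```

```bash
python3 -m crank '{"linear":[[0,0,-1],[0,0,-3],[0,0,-4],[0,0,-2],[-3,1.5,0],[-4,2,0],[-4,2,0],[-4,2,0],[-4,2,0],[-4,2,0],[-4,2,0],[-2.8,2,0]],"yaw":[0,0,0,0,0,0,0,0,0,0,0,0]}'
python3 -m crank '{"linear":[[0,0,0],[0,0,2],[0,0,4],[0,0,2],[0,0,0.5],[0,0,0],[0,0,0]],"yaw":[0,0,0,0,0,0,0]}'
```

```text
clock: 22.75
position: [0.6035, -0.2991, 0.1259]
ee_rot: [0.001, 0.708, 0.706, -0.001]
wrist_force: [1.0, 0.5, -1.5]
width: 0.0215
gripper_force: 30.0
clock: 23.45
position: [0.605, -0.2951, 0.042]
ee_rot: [0.001, 0.707, 0.707, 0.0]
wrist_force: [0.6, -0.4, -1.5]
width: 0.0211
gripper_force: 30.0
```

```bash
python3 -m crank '{"linear":[[0,0,0.5],[0,0,0.2],[0,0,0.15],[0,0,0.15],[0,0,0],[0,0,0]],"yaw":[0,0,0,0,0,0]}'
```

```text
clock: 24.05
position: [0.604, -0.295, 0.0305]
ee_rot: [-0.0, 0.707, 0.707, 0.0]
wrist_force: [-0.2, -0.5, -1.4]
width: 0.0217
gripper_force: 30.0
```

```bash
python3 -m crank '{"linear":[[0,0,0.1],[0,0,0],[0,0,0]],"yaw":[0,0,0]}'
```

```text
clock: 24.35
position: [0.604, -0.295, 0.0305]
ee_rot: [0.0, 0.707, 0.707, 0.0]
wrist_force: [-1.8, 0.9, 5.0]
width: 0.0216
gripper_force: 30.0
```

Contact is made. I'll release, lift, and go to view the flanged roller.

```bash
python3 -m crank '{"linear":[[0,0,0],[0,0,0],[0,0,0],[0,0,0],[0,0,0],[0,0,0],[0,0,-2],[0,0,-4],[0,0,-4],[0,0,-2],[0,0,0]],"yaw":[0,0,0,0,0,0,0,0,0,0,0]}' -1
python3 -m crank '{"linear":[[-3.8,-2.5,-1],[-3.8,-2.5,-1],[-3.8,-2.5,-1],[-3.8,-2.5,-1],[0,0,0],[0,0,0],[0,0,0]],"yaw":[0,0,0,0,0,0,0]}'
python3 - <<'E'
from h import *
s=arm.get_state();print(s['position'],s['ee_rot'])
im=viewer.snapshot('wrist');cv2.imwrite('pics/w5.png',im[:,:,::-1])
np.savez('pics/w5.npz',im=im,p=s['position'],q=s['ee_rot']); C=cam('wrist',s)
hsv=cv2.cvtColor(im,cv2.COLOR_RGB2HSV)
red=((hsv[...,0]<6)|(hsv[...,0]>172))&(hsv[...,1]>150)&(hsv[...,2]>60)
cs,hi=cv2.findContours(red.astype(np.uint8),cv2.RETR_CCOMP,cv2.CHAIN_APPROX_NONE)
for c,h in zip(cs,hi[0]):
    if len(c)>30: e=cv2.fitEllipse(c); print('red','hole' if h[3]>=0 else 'outer',np.round(e[0],1),np.round(e[1],1),np.round(ray(C,e[0],.047),4))
E
```

```text
clock: 25.45
position: [0.6063, -0.2961, 0.1533]
ee_rot: [0.003, 0.707, 0.707, 0.001]
wrist_force: [-0.1, -0.5, -0.7]
width: 0.0941
gripper_force: 0.0
clock: 26.15
position: [0.5047, -0.4449, 0.1881]
ee_rot: [-0.001, 0.706, 0.708, 0.001]
wrist_force: [-0.0, 0.5, -1.1]
width: 0.0937
gripper_force: 0.0
[ 0.50472844 -0.44486219  0.18813934] [-0.00117126  0.70644402  0.70776755  0.00074709]
red outer [299.3 172. ] [55.6 57.1] [ 0.4841 -0.3925]
red hole [299.  172.3] [44.4 45.7] [ 0.4838 -0.3928]
```

View pics/w5.png

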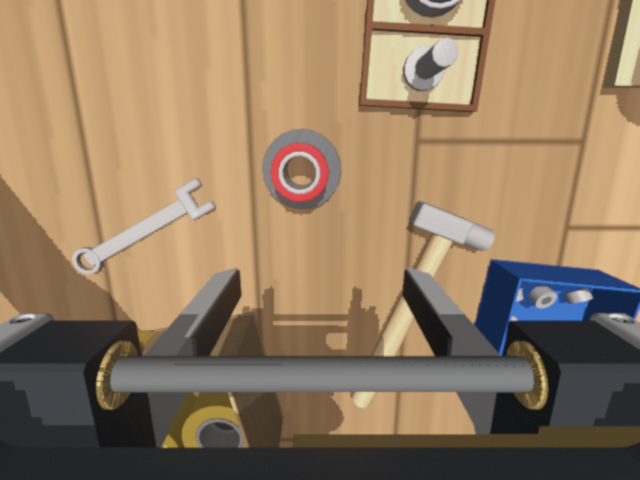

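The flanged roller's bore is at (299,172), clear of the spanner jaw (195,200) and the hammer. The pin stands in its pocket at (430,65).

```bash
python3 -m crank '{"linear":[[2.6,-1,2],[2.6,-1.1,4],[0,0,4],[0,0,1],[0,0,0],[0,0,0]],"yaw":[0,0,0,0,0,0]}'
python3 -m crank '{"linear":[[0,0,3],[0,0,2],[0,0,0.9],[0,0,0],[0,0,0]],"yaw":[0,0,0,0,0]}'
python3 -m crank '{"linear":[[0,0,0],[0,0,0],[0,0,0],[0,0,0],[0,0,0],[0,0,0],[0,0,0],[0,0,0]],"yaw":[0,0,0,0,0,0,0,0]}' 1 35
python3 - <<'E'
from h import *
s=arm.get_state();C=cam('wrist',s);im=viewer.snapshot('wrist')
hsv=cv2.cvtColor(im,cv2.COLOR_RGB2HSV)
red=((hsv[...,0]<6)|(hsv[...,0]>172))&(hsv[...,1]>150)&(hsv[...,2]>60)
cs,hi=cv2.findContours(red.astype(np.uint8),cv2.RETR_CCOMP,cv2.CHAIN_APPROX_NONE)
for c,h in zip(cs,hi[0]):
    if len(c)>30 and h[3]>=0: e=cv2.fitEllipse(c); print(e[0],np.round(ray(C,e[0],.047),4), s['position'])
E
```

```text
clock: 26.8
position: [0.4845, -0.3958, 0.0807]
ee_rot: [0.001, 0.707, 0.707, 0.0]
wrist_force: [-0.0, 1.0, -1.0]
width: 0.094
gripper_force: 0.0
clock: 27.3
position: [0.4841, -0.3959, 0.0219]
ee_rot: [0.001, 0.707, 0.707, 0.0]
wrist_force: [-1.0, -0.5, 0.8]
width: 0.0937
gripper_force: 0.0
clock: 28.1
position: [0.4831, -0.395, 0.0206]
ee_rot: [0.0, 0.707, 0.707, 0.0]
wrist_force: [-0.2, 0.6, 0.8]
width: 0.0552
gripper_force: 34.7
(321.3660888671875, 297.33984375) [ 0.4838 -0.3922] [ 0.48310222 -0.39496269  0.02055158]
```

```bash
python3 -m crank '{"linear":[[0,0,-1],[0,0,-3],[0,0,-4],[0,0,-2],[3,1.4,0],[4,1.9,0],[4,1.9,0],[4,1.9,0],[4,1.9,0],[4,1.9,0],[3,1.1,0],[2,1,0]],"yaw":[0,0,0,0,0,0,0,0,0,0,0,0]}'
python3 -m crank '{"linear":[[0,0,0],[0,0,2],[0,0,4],[0,0,2],[0,0,0.5],[0,0,0],[0,0,0]],"yaw":[0,0,0,0,0,0,0]}'
```

```text
clock: 29.35
position: [0.6132, -0.1108, 0.1204]
ee_rot: [-0.001, 0.706, 0.708, 0.0]
wrist_force: [0.6, -0.5, -4.6]
width: 0.0551
gripper_force: 34.7
clock: 30.05
position: [0.6139, -0.1157, 0.0367]
ee_rot: [0.001, 0.707, 0.707, 0.0]
wrist_force: [0.3, -0.4, -2.9]
width: 0.055
gripper_force: 34.7
```

```bash
python3 -m crank '{"linear":[[0,0,0.3],[0,0,0.3],[0,0,0.2],[0,0,0.15],[0,0,0],[0,0,0]],"yaw":[0,0,0,0,0,0]}'
python3 -m crank '{"linear":[[0,0,0.1],[0,0,0.1],[0,0,0],[0,0,0]],"yaw":[0,0,0,0]}'
```

```text
clock: 30.65
position: [0.613, -0.1149, 0.0259]
ee_rot: [-0.0, 0.707, 0.707, -0.0]
wrist_force: [-0.0, -0.5, -3.2]
width: 0.0549
gripper_force: 34.7
clock: 31.05
position: [0.6132, -0.115, 0.0255]
ee_rot: [0.0, 0.707, 0.707, 0.0]
wrist_force: [-2.0, 1.8, 8.0]
width: 0.0553
gripper_force: 34.7
```

Contact is made. I'll release, lift away and check.

```bash
python3 -m crank '{"linear":[[0,0,0],[0,0,0],[0,0,0],[0,0,0],[0,0,0],[0,0,0],[0,0,-2],[0,0,-4],[0,0,-4],[0,0,-3]],"yaw":[0,0,0,0,0,0,0,0,0,0]}' -1
python3 -m crank '{"linear":[[-4,-1,-2],[-4,-1,-2],[-4,-1,-2],[-4,-1,-2],[-4,-1,-2],[-2,0,0],[0,0,0],[0,0,0]],"yaw":[0,0,0,0,0,0,0,0]}'
python3 - <<'E'
from h import *
s=arm.get_state();print(s['position'])
im=viewer.snapshot('wrist');cv2.imwrite('pics/w6.png',im[:,:,::-1])
np.savez('pics/w6.npz',im=im,p=s['position'],q=s['ee_rot'])
im=viewer.snapshot('scene');cv2.imwrite('pics/s6.png',cv2.resize(im[190:300,145:530,::-1],None,fx=2.07,fy=2.07))
E
```

```text
clock: 32.05
position: [0.6137, -0.1151, 0.1564]
ee_rot: [0.001, 0.707, 0.707, 0.001]
wrist_force: [0.6, 0.6, 0.7]
width: 0.0941
gripper_force: 0.0
clock: 32.85
position: [0.5629, -0.334, 0.2533]
ee_rot: [-0.001, 0.707, 0.707, 0.0]
wrist_force: [-0.2, 0.3, -0.1]
width: 0.0942
gripper_force: 0.0
[ 0.56285586 -0.3339859   0.25334979]
```

View pics/w6.png

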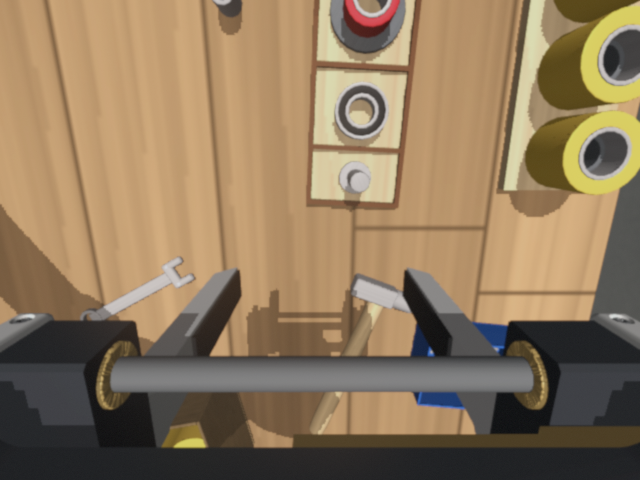

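View pics/s6.png

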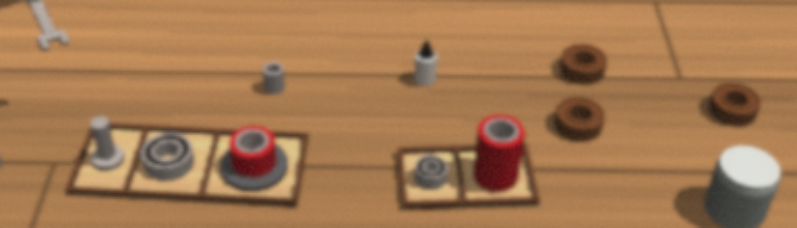

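All five parts stand in their pockets. In the scene crop they are the pin (105,150), large bearing (167,155), flanged roller (253,158), small bearing (432,170) and tall roller (498,155), each with clear margins to the strips. The socket, dropper and tin have not moved. I'm handing in.

```bash
python3 -c "
from bench import arm
print(arm.finish_job())"
```

```text
the job is handed in; nothing more can be done
None
```

I set all five parts down in their pockets, left the socket, oil dropper and grease tin where they stood, and handed the job in at about 33 s; the final pictures look right, but no verdict came back.

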